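# Wedge a reel handle arm tight in the repair stand

## Task

Lock the loose handle arm upright in the middle slot of the repair stand. Take the red wedge from its wooden block, stand it thin end down in the gap between the arm and the sprung steel cheek, its straight face against the arm, and let go of it there while it is still loose; then tap it down from above until it is wedged tight, firmly but without overdriving it. Leave the reel, the lure box and the lead sinkers where they are.

Things in the scene. Friction and masses are not known exactly. Their poses are not given: they have to be found in the camera images.
- wedge_center (a point): Centre of the loose red hard plastic wedge, 45 mm above its tip. Wedge: 90 mm tall, 22 mm wide (y), about 60 g, standing thin end down. z up to its flat thick top. Straight face on the -x side, 6.25 mm from here; the +x side slopes out 1 mm per 10 mm of height: 8 mm thick at the tip, 17 mm at the top. Its sides at +-y are parallel: grip it there, above the middle.
- wedge: The same wedge; origin at the middle of its tip's underside, straight face 4 mm to -x, axes as above. It starts in a 20 mm deep pocket of a fixed pale wooden block 70 x 80 x 30 mm, pocket floor 10 mm above the counter.
- stand: Fixed wooden repair stand, 86 (x) by 180 (y) by 60 mm high. Origin on the counter under the middle slot, at the plane of the +x face of the loose arm standing there; +x points from the arm across the gap to the sprung dark steel cheek on its brass block. Slot floor 10 mm above the counter. Two more arms, fixed, with black packing blocks, stand 68 mm to either side, tops 90 mm above the counter.
- gap (a point): Mouth of the gap at the stand's top, 5 mm to +x of the arm's face, middle in y; axes as the stand. The gap is 9.7 to 12 mm wide here, narrowing like the wedge to 4.7 to 7 mm at the slot floor (the setting differs each time, untold). The cheek has a 45 degree lead-in up to 4 mm above the mouth. Open along y: put the wedge in the middle, within 9 mm, its x along the stand's x.
- cheek_block_point (a point): Point on the stand's brass block behind the cheek, 48 mm above the counter. The wedge slides freely until it meets the cheek, then shifts it back easily (under 6 N) through a free play (1 to 14 mm of wedge travel, untold); then the push grows 3 to 5 N per mm. Pushes or taps peaking at 13 to 18 N leave it tight and self-holding; under 10 N it may stay loose, over 22 N it may be overdriven.
- crank: Loose steel handle arm, 6 (x) by 12 (y) by 80 mm tall, standing on the slot floor in a groove of the stand's wall, top 90 mm above the counter; a brown knob 14 mm thick sticks out 22 mm to -x near its top. Origin at the middle of its foot, z up, flat +x face 3 mm from the origin. It must stay upright.
- reel: Brown bakelite centrepin reel lying flat, 92 mm across, 47 mm high; leave alone. Origin under its centre.
- lure_box: Closed yellow plastic lure box, 72 x 112 x 36 mm; leave alone. Origin under its centre.
- sinker0: Grey lead sinker, 30 mm across, 15 mm high; leave alone. Origin under its centre.
- sinker1: Another such lead sinker; leave alone.
Not all that is in view belongs to the job. What is meant by the wedge is not turquoise, and is the larger of those in its own colour. Several things have the shape of the stand; the one meant has the colours described above.

How it is judged:
On the way, in this order (a step that is already met when the one before it is completed fails the run):
1. the wedge is lifted clear of its block (height (world z) of wedge_center above 0.09 m), for 0.1 s.
2. the wedge stands in the gap beside the arm, let go and still loose (x of wedge_center in the frame of stand between 0 and 0.013 m and y of wedge_center in the frame of stand between -0.009 and 0.009 m and z of wedge_center in the frame of stand below 0.094 m and angle between wedge_center's own z axis and vertical below 0.09 rad and contact force between the fingers and wedge below 0.3 N and contact force between wedge and crank below 14 N), for 0.2 s.
At the end, for the whole second after the job is handed in: The wedge stands upright (within 5 degrees) in the gap, within 9 mm of the slot's middle, its centre less than 94 mm above the counter (tip at least 11 mm down the slot), at rest, and presses on the arm with more than 20 N by itself; the arm stands upright (within 4 degrees) on the slot floor (x of wedge_center in the frame of stand between 0 and 0.013 m and y of wedge_center in the frame of stand between -0.009 and 0.009 m and z of wedge_center in the frame of stand below 0.094 m and angle between wedge_center's own z axis and vertical below 0.09 rad and contact force between wedge and crank above 20 N and angle between crank's own z axis and vertical below 0.07 rad and z of crank in the frame of stand below 0.014 m and linear speed of wedge below 0.01 m/s); the robot touches nothing.
It fails at once if the wedge is overdriven: it squeezes the arm with more than 45 N (contact force between wedge and crank above 45 N).
It fails at once if the reel, lure box or a sinker is moved more than 20 mm (distance of any of reel, lure_box, sinker0, sinker1 from where it was at the start of the episode above 0.02 m).
It also fails if it takes over 59 s, if anything falls off the work surface, if the arm or the gripper's body presses on something with over 40 N, if the wrist force passes 120 N, or if a joint passes its speed limit or range.

## Robot

A 6-joint arm with a two-finger parallel gripper is mounted at the origin on the work surface. World frame = base frame: x ahead of the robot, y to its left, z up, the work surface at z = 0. Lengths are in m, angles in rad, forces in N, time in s.
With the tool pointing down it reaches from about 0.3 to 0.775 m from the base axis. Payload 14.6 kg.
Tool frame: the origin (TCP) lies midway between the tips of the shut fingers; the grasp point (between the pads) lies 19 mm behind it (arm.grip_point_offset is the distance from the TCP to the grasp point, in m); z points along the fingers, y is the line along which they close (so a half turn about z gives the same grasp; the last joint's range is limited). The gripper opens to 94 mm and grips with 3 to 60 N. Pads are 16 mm wide; open, the fingers measure 119 mm over their backs; the gripper's body (75 mm by 177 mm) begins 78 mm behind the grasp point.
Start: joints at [-1.323, 0.3, 1.521, -0, 1.321, -0.067], TCP at [0.17, -0.523, 0.205] pointing down, gripper open.
Joint ranges: [-3.03, 3.03], [-0.79, 2.21], [0.23, 2.52], [-1.04, 4.18], [0, 3.07], [-2.55, 2.55]. Speed limits (rad/s): [2.22, 2.22, 2.57, 3.14, 3.14, 3.14].

## Interface

Orientations are given as a rotation vector (axis times angle).
In Python, from station import arm gives the robot as it stands.
- The arm moves only by the shell command python3 -m jog 'ROWS'. ROWS is JSON, a list of rows, each an object with "rot": the turn, a rotation vector about the tool's x, y, z scaled (see below), a list of three; "slide": the shift along the tool's x, y, z scaled (see below), a list of three; "fingers": the gripper's target within -1 to 1 (fully open at 1, half-way at 0, shut at -1). A call has 1 to 20 rows; each row is the pose to reach, as a shift and turn from the pose commanded when the call began, along the tool's axes at that moment; what a row does not reach only later rows make up. The controller multiplies each number of a shift by 0.2 m and each number of a turn by 1.5 rad. A row lasts 1/10 s, in which the tool goes at most 50 mm and 8.59 degrees, less where a joint would pass 70% of its speed; a pose out of reach is approached as far as the arm can. A call with a number of a shift or a turn outside -1 to 1 is refused whole. A call with a gripper value outside its range is refused whole. The fingers move at their own pace and stop on an object; the grip force is fixed at half the most. Time passes only in rows, so rows that repeat a pose let the fingers close. It gives the time, the measured TCP pose, the force, the opening and the grip force at its end, in the units of the state.
- arm.get_obs(): the state, without advancing time (a new reading comes with each control period).
- arm.snapshot(name): name is "scene" or "side" or "wrist"; returns (picture, depth): 420x560x3 uint8, red, green, blue; 420x560 float32, m along the optical axis (not along the pixel's ray), 0 where there is no reading.
- arm.get_calibration(name): a dict with "intrinsics" (3x3 intrinsics, pixels), "view" (4x4, takes a point from world to camera coordinates). Camera axes: x right, y up, looking along -z (the intrinsics and any distortion apply to the point x, -y, -z); pixel columns grow to the right and rows downward; lengths in m; the calibration is good to about 2 mm. A picture is of the moment at which its call begins: read the wrist's pose just before it. get_calibration takes no time and is no camera call; for the wrist camera it gives the pose at the moment of the call.
- arm.sign_off(): hands the job in; it is judged then, once.
The state is a dict: "clock": time; "joints": joint angles; "joint_vel": joint speeds; "tau": joint torques, N m; "ee_pos": TCP position; "orientation": TCP orientation; "ft_force": force on the tool from outside, world axes, zero at the start; "wrist_torque": the same for the moment, N m; "grip_width": opening from 0.0 (shut) to 1.0 (fully open); "grasp_force": force on a finger pad.
Only numpy, scipy, OpenCV 4.12 (cv2) and the standard library are available. Lean on these libraries where they do the work, as an engineer would, in place of code of your own. Each camera call takes 0.05 s, during which the arm holds its last target. There are 200 camera calls.

## Working session

There is one attempt and no reset: what is moved stays moved. The work goes in short steps, Python scripts to look and compute and a shell command to move; the robot and the scene stay as the last step left them, time stands still between calls to the robot, and variables do not carry over. Pictures are saved under pics/ and viewed, at most 10 in all, crops included, and the job is handed in when it is done.

```bash
mkdir -p pics; ls; cat > h.py <<'E'
import numpy as np, cv2
from station import arm
def snap(n,f):
    c=arm.get_calibration(n); p,d=arm.snapshot(n)
    cv2.imwrite('pics/'+f+'.png',p[:,:,::-1]); np.savez('pics/'+f+'.npz',p=p,d=d,K=c['intrinsics'],V=c['view'])
    return p,d,c
def load(f): return np.load('pics/'+f+'.npz')
def ray(z,u,v):
    K,V=z['K'],z['V']; d=np.linalg.inv(K)@[u,v,1]; d=np.array([d[0],-d[1],-d[2]])
    R=V[:3,:3]; return -R.T@V[:3,3], R.T@d
def onplane(z,u,v,h):
    o,d=ray(z,u,v); return o+d*(h-o[2])/d[2]
def depthpts(z):
    K,V,d=z['K'],z['V'],z['d']; v,u=np.mgrid[:d.shape[0],:d.shape[1]]
    r=np.stack([u,v,np.ones_like(u)],-1)@np.linalg.inv(K).T
    P=r*d[...,None]*[1,-1,-1]; return (P-V[:3,3])@V[:3,:3]
E
python3 - <<'E'
from h import *
p1,_,c=snap('scene','scene0'); p2,_,_=snap('side','side0')
for n in('scene','side','wrist'):
    q=arm.get_calibration(n);print(n,q['intrinsics'].tolist(),[k for k in q]); V=q['view'];print((-V[:3,:3].T@V[:3,3]).round(3),V[2,:3].round(3))
print(arm.get_obs())
E
```

```text
pics
scene [[514.7643670175393, 0.0, 290.5116747237914], [0.0, 514.7643670175393, 213.98343107617316], [0.0, 0.0, 1.0]] ['intrinsics', 'view']
[ 1.013 -0.839  0.816] [ 0.362 -0.714  0.6  ]
side [[522.7051390653695, 0.0, 283.7549475914171], [0.0, 522.7051390653695, 206.87768055562697], [0.0, 0.0, 1.0]] ['intrinsics', 'view']
[0.313 0.732 0.805] [-0.223  0.689  0.69 ]
wrist [[312.7567463058014, 0.0, 278.53711455018686], [0.0, 312.7567463058014, 210.1573242351926], [0.0, 0.0, 1.0]] ['intrinsics', 'view']
[ 0.25  -0.498  0.384] [0.271 0.088 0.959]
{'clock': 0.1, 'joints': array([-1.32257618e+00,  3.00389998e-01,  1.52151106e+00, -2.35331395e-05,
        1.32073425e+00, -6.65891045e-02]), 'joint_vel': array([ 0.00097503, -0.00227144, -0.00095716, -0.00018872,  0.00046003,
       -0.00143585]), 'tau': array([ 1.83628421e-03, -5.32640791e+01, -3.53283477e+01,  7.08981883e-02,
        2.34522385e-02, -4.65933510e-05]), 'ee_pos': array([ 0.17023673, -0.5227363 ,  0.20496045]), 'orientation': array([-3.10172963e+00, -4.92308377e-01,  1.84136508e-04]), 'ft_force': array([-1.15319837,  0.19988663, -0.3683945 ]), 'wrist_torque': array([-0.04006568,  0.02232336, -0.01294161]), 'grasp_force': 0.0, 'grip_width': 1.0004999440121267}
```

View pics/scene0.png

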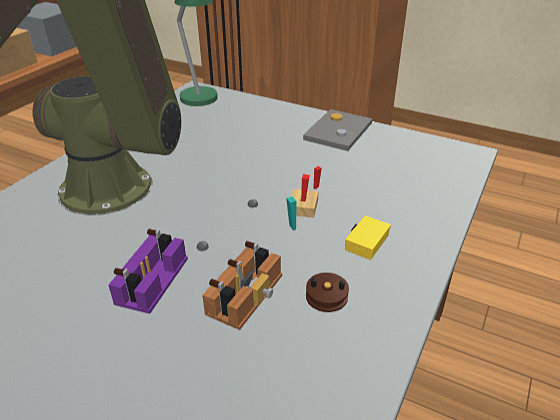

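View pics/side0.png

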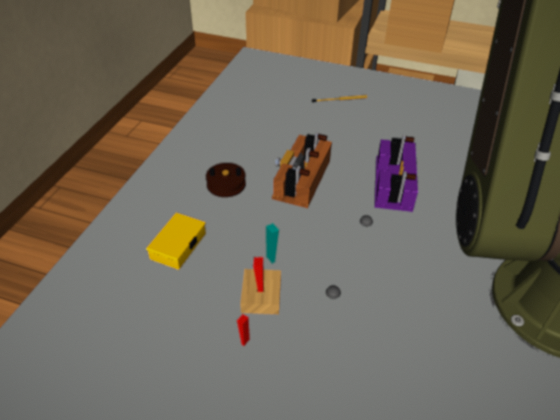

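The pictures show three wedge candidates: red in the wooden block (scene 305,188 / side 259,273), red without a block (317,177 / 243,330), and turquoise (292,213 / 271,243). The one in the block looks larger. There are two stands: purple (148,272 / 397,175) and wooden with a brass block and steel cheek (243,285 / 303,168). The wooden one fits. I'll measure both and confirm with a crop.

```bash
python3 - <<'E'
from h import *
for f in('scene0','side0'):
    z=load(f);P=depthpts(z);hsv=cv2.cvtColor(z['p'],cv2.COLOR_RGB2HSV);H,S,Vv=[hsv[...,i].astype(int) for i in range(3)]
    red=(((H<5)|(H>175))&(S>200)&(Vv>110)).astype(np.uint8)
    n,l,s,c=cv2.connectedComponentsWithStats(red)
    for i in range(1,n):
        if s[i,4]<40: continue
        q=P[l==i]; q=q[(q[:,2]>0)&(q[:,2]<.2)]
        print(f,'red',s[i],'z',np.percentile(q[:,2],[2,98]).round(3),'med',np.median(q,0).round(3))
        t=q[q[:,2]>np.percentile(q[:,2],98)-.012]; print('  top',t.mean(0).round(4),len(t))
    for name,m in (('wood',(H>8)&(H<25)&(S>60)&(P[...,2]>.008)&(P[...,2]<.12)&(P[...,0]<.85)&(P[...,0]>.1)),):
        n,l,s,c=cv2.connectedComponentsWithStats(m.astype(np.uint8))
        for i in range(1,n):
            if s[i,4]<80: continue
            q=P[l==i];print(f,name,s[i],np.percentile(q,[2,98],0).round(3).tolist())
a=load('scene0')['p'][150:340,190:350,::-1]; cv2.imwrite('pics/crop1.png',cv2.resize(a,None,fx=3.1,fy=3.1,interpolation=cv2.INTER_CUBIC))
E
```

```text
scene0 red [314 167   7  21  84] z [0.005 0.07 ] med [0.528 0.272 0.04 ]
  top [0.5301 0.2733 0.0662] 16
scene0 red [302 175   7  26 102] z [0.029 0.101] med [0.54  0.167 0.079]
  top [0.5414 0.1713 0.0977] 34
scene0 wood [ 318   13   88   54 2097] [[0.108, 1.215, 0.01], [0.351, 1.632, 0.118]]
scene0 wood [331 113  12   8  82] [[0.404, 0.647, 0.02], [0.438, 0.688, 0.034]]
scene0 wood [291 189  27  26 464] [[0.498, 0.134, 0.01], [0.577, 0.213, 0.034]]
scene0 wood [345 224  46  34 352] [[0.704, 0.056, 0.008], [0.778, 0.159, 0.036]]
scene0 wood [ 202  247   80   80 2847] [[0.524, -0.265, 0.009], [0.613, -0.094, 0.064]]
scene0 wood [307 273  42  35 444] [[0.693, -0.141, 0.01], [0.769, -0.059, 0.038]]
side0 red [254 258   9  33 233] z [0.033 0.103] med [0.535 0.184 0.083]
  top [0.5375 0.1792 0.0995] 92
side0 red [238 315  11  30 218] z [0.007 0.071] med [0.525 0.28  0.049]
  top [0.5271 0.278  0.067 ] 82
side0 wood [ 272  134   60   72 2100] [[0.522, -0.258, 0.01], [0.607, -0.084, 0.081]]
side0 wood [ 146  212   60   56 1830] [[0.701, 0.062, 0.01], [0.774, 0.17, 0.04]]
side0 wood [ 240  269   41   44 1418] [[0.495, 0.133, 0.01], [0.572, 0.22, 0.034]]
```

View pics/crop1.png

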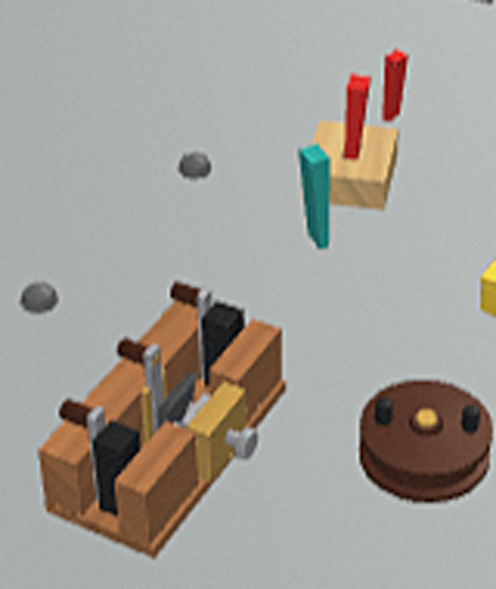

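The crop confirms both picks. The larger red wedge is in the pale block (crop 355,115), and its top is near z=0.10 at about (0.539, 0.175). The wooden stand has the brass block and dark cheek (crop 220,430). I'll move over the stand for a close wrist look on the way.

```bash
cat >> h.py <<'E'
from scipy.spatial.transform import Rotation as Ro
def goal(p,yaw):
    o=arm.get_obs(); R=Ro.from_rotvec(o['orientation']); G=Ro.from_euler('z',yaw)*Ro.from_euler('x',np.pi)
    print('slide',(R.inv().apply(np.array(p)-o['ee_pos'])/.2).round(4),'rot',((R.inv()*G).as_rotvec()/1.5).round(4))
E
R='{"slide":[1,-0.5,-0.25],"rot":[0,0,0],"fingers":1}'
python3 -m jog '[{"slide":[1,-0.5,-0.25],"rot":[0,0,0],"fingers":1},{"slide":[1,-0.5,-0.25],"rot":[0,0,0],"fingers":1},{"slide":[1,-0.5,-0.25],"rot":[0,0,0],"fingers":1},{"slide":[1,-0.5,-0.25],"rot":[0,0,0],"fingers":1},{"slide":[1,-0.5,-0.25],"rot":[0,0,0],"fingers":1}]'
python3 -m jog '[{"slide":[1,-0.5,0],"rot":[0,0,0],"fingers":1},{"slide":[1,-0.5,0],"rot":[0,0,0],"fingers":1},{"slide":[1,-0.5,0],"rot":[0,0,0],"fingers":1},{"slide":[1,-0.5,0],"rot":[0,0,0],"fingers":1},{"slide":[1,-0.5,0],"rot":[0,0,0],"fingers":1}]'
python3 -c "
from h import *
goal([.555,-.175,.26],0)"
```

```text
clock: 0.6
ee_pos: [0.3313, -0.3638, 0.2562]
orientation: [3.102, 0.495, 0.001]
ft_force: [-0.4, -0.2, -0.4]
grip_width: 1.0
grasp_force: 0.0
clock: 1.1
ee_pos: [0.4905, -0.206, 0.2551]
orientation: [-3.101, -0.496, 0.0]
ft_force: [-1.1, 0.2, 0.2]
grip_width: 0.999
grasp_force: 0.0
slide [ 0.3546 -0.0469 -0.0247] rot [-5.000e-04  2.000e-04  2.115e-01]
```

```bash
python3 -m jog '[{"slide":[0.35,-0.05,-0.025],"rot":[0,0,0.21],"fingers":1},{"slide":[0.35,-0.05,-0.025],"rot":[0,0,0.21],"fingers":1},{"slide":[0.35,-0.05,-0.025],"rot":[0,0,0.21],"fingers":1},{"slide":[0.35,-0.05,-0.025],"rot":[0,0,0.21],"fingers":1},{"slide":[0.35,-0.05,-0.025],"rot":[0,0,0.21],"fingers":1}]'
python3 - <<'E'
from h import *
p,d,c=snap('wrist','w1'); cv2.imwrite('pics/w1b.png',cv2.resize(p[:,:,::-1],None,fx=1.42,fy=1.42))
E
```

```text
clock: 1.6
ee_pos: [0.5514, -0.1783, 0.2603]
orientation: [-3.142, -0.003, 0.001]
ft_force: [-0.5, 0.4, 0.1]
grip_width: 0.999
grasp_force: 0.0
```

View pics/w1b.png

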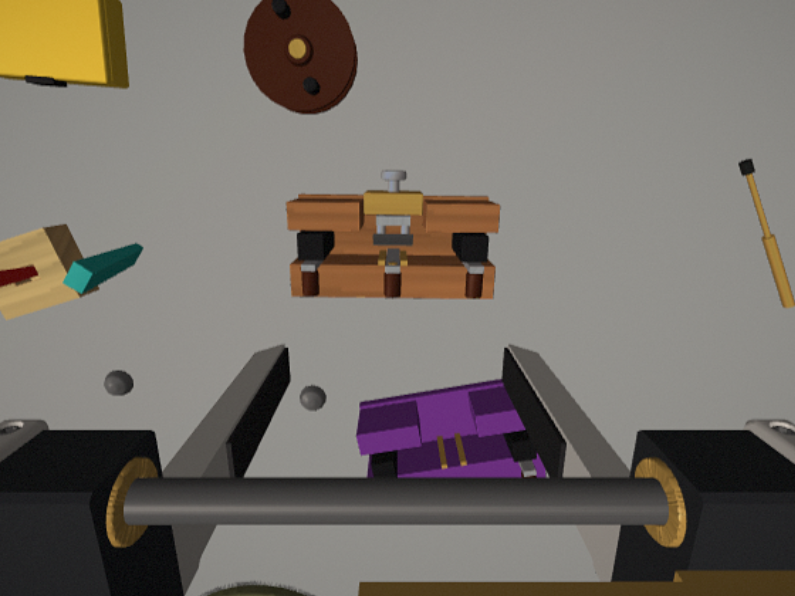

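The wrist view shows the stand nearly square to the tool: brass block at (393,203), cheek at (393,238), loose arm's top at (393,256), all in the 1.42x picture. I'll measure its yaw and the arm's top from depth.

```bash
python3 - <<'E'
from h import *
z=load('w1');P=depthpts(z);hsv=cv2.cvtColor(z['p'],cv2.COLOR_RGB2HSV);H,S,V=[hsv[...,i].astype(int) for i in range(3)]
roi=np.zeros(H.shape,bool);roi[115:215,195:360]=1
w=roi&(H>5)&(H<18)&(S>110)&(P[...,2]>.05)&(P[...,2]<.07)
q=P[w];print('wood top',len(q),np.median(q[:,2]).round(4),cv2.minAreaRect(q[:,:2].astype(np.float32)))
br=roi&(H>17)&(H<30)&(S>110)&(P[...,2]>.03); q=P[br];print('brass',len(q),np.percentile(q,[3,50,97],0).round(4).tolist())
g=roi&(S<60)&(V>60)&(P[...,2]>.08)&(P[...,2]<.1)
n,l,s,c=cv2.connectedComponentsWithStats(g.astype(np.uint8))
for i in range(1,n):
    if s[i,4]>3: q=P[l==i];print('grey top',s[i],q.min(0).round(4),q.max(0).round(4))
print('col, rows 150-195 thru middle (c=277):')
for v in range(150,196): print(v,z['p'][v,277],P[v,277].round(4),end=' | ' if v%2 else '\n')
E
```

```text
wood top 4719 0.06 ((0.5646016001701355, -0.17664878070354462), (0.17922015488147736, 0.08237411081790924), 89.32837677001953)
brass 726 [[0.5558, -0.2003, 0.0393], [0.6042, -0.1764, 0.058], [0.6135, -0.1537, 0.0602]]
grey top [212 185  11   7  62] [ 0.5536 -0.1139  0.0824] [ 0.5597 -0.1035  0.0917]
grey top [271 186  11   7  68] [ 0.5525 -0.1824  0.0836] [ 0.5587 -0.1709  0.0916]
grey top [329 186  12   7  77] [ 0.5525 -0.2499  0.0806] [ 0.5585 -0.2383  0.091 ]
grey top [333 210   5   1   5] [ 0.5305 -0.2484  0.0871] [ 0.531  -0.2434  0.0889]
col, rows 150-195 thru middle (c=277):
150 [150 118  54] [ 0.5971 -0.1777  0.0586]
151 [97 80 60] [ 0.5958 -0.1776  0.0572] | 152 [106 107 108] [ 0.5937 -0.1776  0.0491]
153 [141 143 143] [ 0.5926 -0.1776  0.0497] | 154 [141 143 141] [ 0.5913 -0.1776  0.0492]
155 [140 140 139] [ 0.5902 -0.1776  0.0502] | 156 [140 141 139] [ 0.589  -0.1776  0.0506]
157 [138 141 141] [ 0.5877 -0.1776  0.0495] | 158 [137 129 124] [ 0.5867 -0.1776  0.0514]
159 [132  91  60] [ 0.5802 -0.1775  0.0099] | 160 [133  86  48] [ 0.5788 -0.1775  0.01  ]
161 [130  85  51] [ 
[... 792 characters left out ...]
1] | 180 [71 66 65] [ 0.5584 -0.1776  0.0477]
181 [70 67 66] [ 0.5583 -0.1777  0.0538] | 182 [68 67 66] [ 0.5584 -0.1777  0.0605]
183 [63 60 57] [ 0.5583 -0.1777  0.0661] | 184 [75 63 47] [ 0.5586 -0.1777  0.0733]
185 [110  80  35] [ 0.5592 -0.1778  0.0822] | 186 [128  96  56] [ 0.559  -0.1778  0.0865]
187 [ 97  97 100] [ 0.5584 -0.1778  0.0894] | 188 [143 145 144] [ 0.5573 -0.1778  0.0896]
189 [141 140 139] [ 0.5565 -0.1778  0.0912] | 190 [140 140 138] [ 0.5552 -0.1778  0.0903]
191 [132 131 127] [ 0.5538 -0.1778  0.0896] | 192 [100  89  85] [ 0.5526 -0.1778  0.0894]
193 [54 22  9] [ 0.5512 -0.1778  0.0885] | 194 [55 23 13] [ 0.5502 -0.1778  0.0893]
195 [55 25 13] [ 0.5488 -0.1778  0.0885] |
```

The stand checks out against the given sizes: wood top at 0.060, arm top at 0.090, floor at 0.010, 179 mm long. The arm's +x face is at x=0.5584, slot middle y=-0.177, yaw about -0.6°, and the gap is about 11 mm. Next, over to the wedge.

```bash
python3 -m jog '[{"slide":[0,-1,0],"rot":[0,0,0],"fingers":1},{"slide":[0,-1,0],"rot":[0,0,0],"fingers":1},{"slide":[0,-1,0],"rot":[0,0,0],"fingers":1},{"slide":[0,-1,0],"rot":[0,0,0],"fingers":1},{"slide":[0,-1,0],"rot":[0,0,0],"fingers":1}]'
python3 -m jog '[{"slide":[-0.1,-0.75,0],"rot":[0,0,0],"fingers":1},{"slide":[-0.1,-0.75,0],"rot":[0,0,0],"fingers":1},{"slide":[-0.1,-0.75,0],"rot":[0,0,0],"fingers":1},{"slide":[-0.1,-0.75,0],"rot":[0,0,0],"fingers":1},{"slide":[-0.1,-0.75,0],"rot":[0,0,0],"fingers":1}]'
python3 - <<'E'
from h import *
p,d,c=snap('wrist','w2'); cv2.imwrite('pics/w2b.png',cv2.resize(p[:,:,::-1],None,fx=1.42,fy=1.42))
z=load('w2');P=depthpts(z);hsv=cv2.cvtColor(z['p'],cv2.COLOR_RGB2HSV);H,S,V=[hsv[...,i].astype(int) for i in range(3)]
def rep(nm,m,lo,hi):
    n,l,s,c=cv2.connectedComponentsWithStats(m.astype(np.uint8))
    for i in range(1,n):
        if s[i,4]<30: continue
        q=P[l==i]; t=q[(q[:,2]>lo)&(q[:,2]<hi)]
        print(nm,s[i],'z',np.percentile(q[:,2],[1,99]).round(4),'sel',len(t),cv2.minAreaRect(t[:,:2].astype(np.float32)) if len(t)>3 else '', np.median(t,0).round(4) if len(t) else '')
rep('red',((H<6)|(H>174))&(S>170)&(V>60),.094,.106)
rep('turq',(H>80)&(H<95)&(S>150),.075,.12)
rep('block',(H>10)&(H<25)&(S>60)&(P[...,2]>.02)&(P[...,2]<.04),.026,.034)
E
```

```text
clock: 2.15
ee_pos: [0.5515, 0.0263, 0.2609]
orientation: [-3.141, -0.009, -0.001]
ft_force: [0.5, -0.9, 0.6]
grip_width: 1.003
grasp_force: 0.0
clock: 2.65
ee_pos: [0.5321, 0.1719, 0.2605]
orientation: [3.141, 0.003, 0.0]
ft_force: [0.3, -0.9, -0.3]
grip_width: 0.999
grasp_force: 0.0
red [264 173  23  25 391] z [0.0222 0.1016] sel 296 ((0.540675938129425, 0.17426350712776184), (0.016337884590029716, 0.021623821929097176), 17.1796932220459) [0.5413 0.1745 0.1   ]
red [186 179  25  18 280] z [0.0028 0.0699] sel 0  
turq [336 159  35  32 569] z [0.0055 0.0916] sel 321 ((0.5486578941345215, 0.07865419238805771), (0.016383828595280647, 0.020690109580755234), 55.10044479370117) [0.5498 0.0799 0.09  ]
block [ 279    0  101   44 3842] z [0.0231 0.038 ] sel 92 ((0.7218558192253113, 0.11447141319513321), (0.11230631172657013, 0.0354987196624279), 85.60913848876953) [0.7067 0.1334 0.0331]
block [509   8  15  16 185] z [0.033  0.0393] sel 11 ((0.7292478084564209, -0.10121539235115051), (0.015370535664260387, 0.012107868678867817), 79.76713562011719) [ 0.7283 -0.0995  0.0335]
block [528 120  14 
[... 225 characters left out ...]
(0.5957679748535156, -0.08727696537971497), (0.0071274274960160255, 0.02462911419570446), 74.86029815673828) [ 0.5957 -0.0871  0.03  ]
block [ 240  145   73   68 2700] z [0.0255 0.0318] sel 2670 ((0.5357858538627625, 0.17294485867023468), (0.07001310586929321, 0.0798799991607666), 16.8404483795166) [0.5411 0.1713 0.03  ]
block [528 164  15   5  58] z [0.0209 0.0386] sel 23 ((0.5547226667404175, -0.16329245269298553), (0.0033763297833502293, 0.016849685460329056), 23.90925407409668) [ 0.5545 -0.1636  0.0318]
block [466 166  27  25 239] z [0.0203 0.0397] sel 92 ((0.5428172945976257, -0.08920927345752716), (0.015127777121961117, 0.03400561213493347), 58.14815139770508) [ 0.5399 -0.0864  0.0297]
```

View pics/w2b.png

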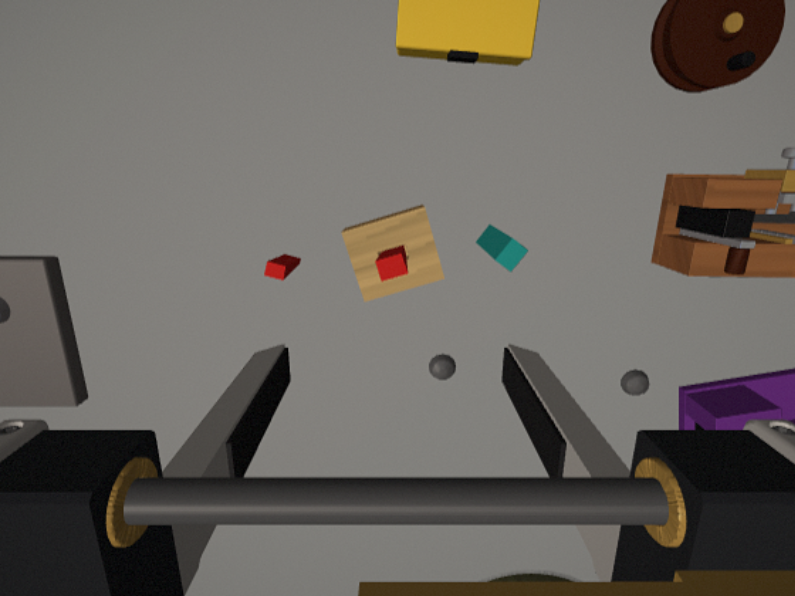

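The red wedge's top (picture 392,263) is at (0.541, 0.174, 0.100) with yaw 17° or 197°, in a block with matching sizes (70x80 mm, top at 0.030). I'll settle the 180° ambiguity by checking which face slopes.

```bash
python3 - <<'E'
from h import *
a=np.radians(17);ex=np.array([np.cos(a),np.sin(a)]);ey=np.array([-ex[1],ex[0]])
for f in('scene0','side0','w2'):
    z=load(f);P=depthpts(z);hsv=cv2.cvtColor(z['p'],cv2.COLOR_RGB2HSV);H,S=[hsv[...,i].astype(int) for i in range(2)]
    m=((H<6)|(H>174))&(S>170)&(np.hypot(P[...,0]-.54,P[...,1]-.174)<.03)
    q=P[m];r=q[:,:2]-[.5407,.1743]
    for lo,hi in((.03,.045),(.045,.06),(.06,.075),(.075,.09),(.096,.104)):
        k=(q[:,2]>lo)&(q[:,2]<hi)
        if k.sum()>3: print(f,lo,k.sum(),'x',np.percentile(r[k]@ex,[5,50,95]).round(4),'y',np.percentile(r[k]@ey,[5,95]).round(4))
goal([.5400,.1741,.16],a)
E
```

```text
scene0 0.03 20 x [-0.0091 -0.0039  0.0007] y [-0.0112 -0.0029]
scene0 0.045 21 x [-0.0071 -0.0015  0.0024] y [-0.0106  0.0011]
scene0 0.06 28 x [-0.0074 -0.002   0.004 ] y [-0.0101 -0.0014]
scene0 0.075 28 x [-0.0076 -0.0021  0.0055] y [-0.011  -0.0026]
scene0 0.096 33 x [-0.008  -0.0011  0.0067] y [-0.0098  0.0073]
side0 0.03 27 x [-0.0089 -0.0052 -0.0003] y [0.01   0.0129]
side0 0.045 34 x [-0.009  -0.0036  0.0008] y [0.0098 0.0125]
side0 0.06 36 x [-0.0092 -0.0037  0.0017] y [0.0096 0.0129]
side0 0.075 42 x [-0.0093 -0.0031  0.0032] y [0.0096 0.0134]
side0 0.096 92 x [-0.009  -0.0022  0.0049] y [-0.0066  0.0118]
w2 0.03 16 x [-0.0063  0.0015  0.0022] y [-0.0108  0.0091]
w2 0.045 20 x [-0.0016  0.0029  0.0036] y [-0.0107  0.0093]
w2 0.06 22 x [-0.0035  0.0045  0.0052] y [-0.0108  0.0097]
w2 0.075 24 x [-0.0065  0.0058  0.0067] y [-0.0108  0.0085]
w2 0.096 292 x [-0.0074  0.0002  0.0077] y [-0.0099  0.0097]
slide [ 0.0382 -0.0154  0.5027] rot [ 2.000e-04 -1.000e-04 -1.979e-01]
```

All three views agree: the face slopes on the +x side at yaw +17°, with the straight face at -x. Now to descend and grip.

```bash
python3 -m jog '[{"slide":[0.038,-0.015,0.5],"rot":[0,0,-0.198],"fingers":0.2},{"slide":[0.038,-0.015,0.5],"rot":[0,0,-0.198],"fingers":0.2},{"slide":[0.038,-0.015,0.5],"rot":[0,0,-0.198],"fingers":0.2},{"slide":[0.038,-0.015,0.7],"rot":[0,0,-0.198],"fingers":0.2},{"slide":[0.038,-0.015,0.9],"rot":[0,0,-0.198],"fingers":0.2},{"slide":[0.038,-0.015,0.98],"rot":[0,0,-0.198],"fingers":0.2},{"slide":[0.038,-0.015,0.98],"rot":[0,0,-0.198],"fingers":0.2},{"slide":[0.038,-0.015,0.98],"rot":[0,0,-0.198],"fingers":0.2}]'
python3 -c "
from h import *
goal([.5400,.1741,.064],np.radians(17))"
```

```text
clock: 3.5
ee_pos: [0.5412, 0.1747, 0.0669]
orientation: [-3.108, -0.459, -0.004]
ft_force: [1.1, 0.7, 0.9]
grip_width: 0.601
grasp_force: 0.0
slide [-0.0066  0.0011  0.0147] rot [ 0.0001 -0.0017 -0.0023]
```

```bash
python3 -m jog '[{"slide":[0,0,0],"rot":[0,0,0],"fingers":-1},{"slide":[0,0,0],"rot":[0,0,0],"fingers":-1},{"slide":[0,0,0],"rot":[0,0,0],"fingers":-1},{"slide":[0,0,0],"rot":[0,0,0],"fingers":-1},{"slide":[0,0,0],"rot":[0,0,0],"fingers":-1},{"slide":[0,0,0],"rot":[0,0,0],"fingers":-1},{"slide":[0,0,0],"rot":[0,0,0],"fingers":-1},{"slide":[0,0,0],"rot":[0,0,0],"fingers":-1}]'
```

```text
clock: 4.3
ee_pos: [0.54, 0.1753, 0.0647]
orientation: [-3.107, -0.464, -0.0]
ft_force: [-0.6, -0.2, 4.0]
grip_width: 0.231
grasp_force: 30.0
```

```bash
python3 -m jog '[{"slide":[0,0,-0.2],"rot":[0,0,0],"fingers":-1},{"slide":[0,0,-0.4],"rot":[0,0,0],"fingers":-1},{"slide":[0,0,-0.6],"rot":[0,0,0],"fingers":-1},{"slide":[0,0,-0.7],"rot":[0,0,0],"fingers":-1},{"slide":[0,0,-0.7],"rot":[0,0,0],"fingers":-1},{"slide":[0,0,-0.7],"rot":[0,0,0],"fingers":-1}]'
python3 -c "
from h import *
goal([.55,0,.205],-.01)"
```

```text
clock: 4.9
ee_pos: [0.5395, 0.1752, 0.2033]
orientation: [3.107, 0.465, -0.002]
ft_force: [-0.3, 0.3, -1.8]
grip_width: 0.229
grasp_force: 30.0
slide [-0.206   0.853  -0.0081] rot [1.000e-04 7.000e-04 2.046e-01]
```

```bash
python3 -m jog '[{"slide":[-0.206,0.853,0],"rot":[0,0,0.205],"fingers":-1},{"slide":[-0.206,0.853,0],"rot":[0,0,0.205],"fingers":-1},{"slide":[-0.206,0.853,0],"rot":[0,0,0.205],"fingers":-1},{"slide":[-0.206,0.853,0],"rot":[0,0,0.205],"fingers":-1},{"slide":[-0.206,0.853,0],"rot":[0,0,0.205],"fingers":-1}]'
python3 -c "
from h import *
goal([.5683,-.1766,.2],-.01)"
```

```text
clock: 5.4
ee_pos: [0.5497, -0.0028, 0.2023]
orientation: [3.141, -0.023, -0.005]
ft_force: [0.2, 0.6, 0.7]
grip_width: 0.236
grasp_force: 30.0
slide [0.1054 0.8676 0.0114] rot [ 0.0001  0.0021 -0.003 ]
```

```bash
python3 -m jog '[{"slide":[0.105,0.868,0],"rot":[0,0,0],"fingers":-1},{"slide":[0.105,0.868,0],"rot":[0,0,0],"fingers":-1},{"slide":[0.105,0.868,0],"rot":[0,0,0],"fingers":-1},{"slide":[0.105,0.868,0],"rot":[0,0,0],"fingers":-1},{"slide":[0.105,0.868,0.1],"rot":[0,0,0],"fingers":-1},{"slide":[0.105,0.868,0.2],"rot":[0,0,0],"fingers":-1},{"slide":[0.105,0.868,0.2],"rot":[0,0,0],"fingers":-1},{"slide":[0.105,0.868,0.2],"rot":[0,0,0],"fingers":-1}]'
python3 - <<'E'
from h import *
o=arm.get_obs();print(o['ee_pos'],o['orientation'])
p,d,c=snap('wrist','w3'); snap('side','s3'); snap('scene','c3')
R=Ro.from_rotvec(o['orientation'])
z=load('w3');P=depthpts(z);hsv=cv2.cvtColor(z['p'],cv2.COLOR_RGB2HSV);H,S,V=[hsv[...,i].astype(int) for i in range(3)]
for f in('w3','s3','c3'):
    z=load(f);Q=depthpts(z);hsv=cv2.cvtColor(z['p'],cv2.COLOR_RGB2HSV);H,S=[hsv[...,i].astype(int) for i in range(2)]
    m=((H<6)|(H>174))&(S>170)&(np.hypot(Q[...,0]-.568,Q[...,1]+.177)<.03)&(Q[...,2]>.095)
    q=Q[m]
    for lo in np.arange(.1,.195,.012):
        k=(q[:,2]>lo)&(q[:,2]<lo+.012)
        if k.sum()>3: print(f,lo.round(3),k.sum(),'x',np.percentile(q[k,0],[3,50,97]).round(4),'y',np.percentile(q[k,1],[3,97]).round(4))
a=p[100:320,180:390,::-1];cv2.imwrite('pics/w3b.png',cv2.resize(a,None,fx=2.7,fy=2.7,interpolation=cv2.INTER_CUBIC))
z=load('w3')
g=(S>=0)
hs=cv2.cvtColor(z['p'],cv2.COLOR_RGB2HSV);g=(hs[...,1]<60)&(hs[...,2]>60)&(P[...,2]>.085)&(P[...,2]<.095)
n,l,s,c=cv2.connectedComponentsWithStats(g.astype(np.uint8))
for i in range(1,n):
    if s[i,4]>20: print('top',s[i],P[l==i].min(0).round(4),P[l==i].max(0).round(4))
E
```

```text
clock: 6.2
ee_pos: [0.5694, -0.1729, 0.1639]
orientation: [-3.141, 0.015, 0.002]
ft_force: [0.8, 0.2, -0.7]
grip_width: 0.23
grasp_force: 30.0
[ 0.56944484 -0.17286338  0.16389659] [-3.14086326e+00  1.54717483e-02  2.40097660e-03]
w3 0.1 17 x [0.5692 0.5695 0.5696] y [-0.1842 -0.1653]
w3 0.112 111 x [0.5695 0.5701 0.5707] y [-0.184  -0.1642]
w3 0.124 130 x [0.5708 0.5714 0.5721] y [-0.1839 -0.1639]
w3 0.136 151 x [0.5719 0.5726 0.5733] y [-0.1839 -0.1639]
w3 0.148 171 x [0.5731 0.5739 0.5745] y [-0.184  -0.1639]
w3 0.16 215 x [0.5743 0.5751 0.5758] y [-0.1842 -0.1639]
w3 0.172 262 x [0.5757 0.5763 0.5772] y [-0.1842 -0.1638]
w3 0.184 293 x [0.5768 0.5775 0.5787] y [-0.1843 -0.1638]
s3 0.112 26 x [0.5609 0.5627 0.5697] y [-0.1827 -0.161 ]
s3 0.124 31 x [0.5607 0.5634 0.5703] y [-0.1807 -0.1608]
s3 0.136 32 x [0.5612 0.5648 0.5709] y [-0.1791 -0.1606]
s3 0.148 29 x [0.5613 0.5647 0.5719] y [-0.1757 -0.1611]
s3 0.16 8 x [0.5613 0.5654 0.5711] y [-0.1707 -0.1584]
c3 0.112 41 x [0.5617 0.5686 0.5701] y [-0.1845 -0.1618]
c3 0.124 38 x [0.5609 0.57   0.5715] y [-0.1838 -0.1635]
c3 0.136 43 x [0.5619 0.57   0.5727] y [-0.185  -0.1637]
c3 0.148 40 x [0.5616 0.5718 0.5741] y [-0.184  -0.1653]
c3 0.16 18 x [0.5728 0.5737 0.5758] y [-0.1782 -0.1627]
c3 0.172 22 x [0.5742 0.5753 0.5764] y [-0.1796 -0.1626]
c3 0.184 22 x [0.5747 0.5761 0.5773] y [-0.1788 -0.1636]
top [197 229  14   8  99] [ 0.5547 -0.1143  0.085 ] [ 0.5603 -0.1033  0.0914]
top [352 229  15   9 111] [ 0.5519 -0.2497  0.0852] [ 0.5588 -0.2382  0.0915]
```

View pics/w3b.png

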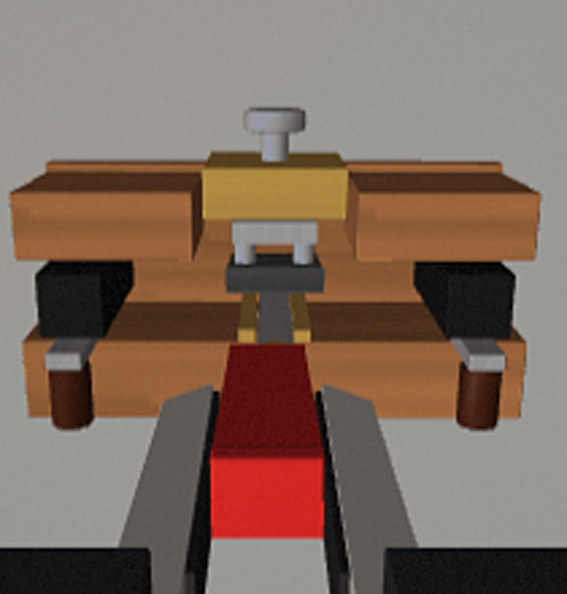

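The wedge is upright in the fingers (face at (266,400), 2.7x crop). Its straight face measures x≈0.561, about 2.5 mm off the arm, and its y is 2.7 mm off the middle. I'll check the settled pose and correct.

```bash
python3 -c "
from h import *
print(arm.get_obs()['ee_pos']);goal([.5681,-.1756,.105],-.01)"
```

```text
[ 0.56992293 -0.1734201   0.1653416 ]
slide [-0.0094  0.0109  0.3017] rot [ 0.0003 -0.0008 -0.0001]
```

```bash
python3 -m jog '[{"slide":[-0.008,0.013,0],"rot":[0,0,0],"fingers":-1},{"slide":[-0.008,0.013,0.1],"rot":[0,0,0],"fingers":-1},{"slide":[-0.008,0.013,0.2],"rot":[0,0,0],"fingers":-1},{"slide":[-0.008,0.013,0.25],"rot":[0,0,0],"fingers":-1},{"slide":[-0.008,0.013,0.25],"rot":[0,0,0],"fingers":-1},{"slide":[-0.008,0.013,0.25],"rot":[0,0,0],"fingers":-1}]'
python3 - <<'E'
from h import *
p,d,c=snap('wrist','w4');z=load('w4');P=depthpts(z);hs=cv2.cvtColor(z['p'],cv2.COLOR_RGB2HSV)
H,S=hs[...,0],hs[...,1]
q=P[((H<6)|(H>174))&(S>170)&(np.hypot(P[...,0]-.568,P[...,1]+.177)<.03)&(P[...,2]>.05)]
print('top',np.percentile(q[:,2],99))
for lo in np.arange(.06,.15,.012):
    k=(q[:,2]>lo)&(q[:,2]<lo+.012)
    if k.sum()>3: print(lo.round(3),k.sum(),np.median(q[k],0).round(4),np.percentile(q[k,1],[3,97]).round(4))
m=(S<60)&(hs[...,2]<100)&(P[...,2]>.055)&(P[...,2]<.067)&(abs(P[...,1]+.177)<.02)&(P[...,0]>.566)&(P[...,0]<.585);r=P[m];print('cheek',len(r),np.percentile(r,[3,50,97],0).round(4).tolist())
for i in range(3): print(arm.get_obs()['ee_pos'])
E
```

```text
clock: 6.95
ee_pos: [0.5682, -0.1765, 0.1153]
orientation: [3.141, -0.017, 0.001]
ft_force: [-0.1, -0.7, -1.2]
grip_width: 0.227
grasp_force: 30.0
top 0.1518451065277841
0.06 91 [ 0.5686 -0.1781  0.0667] [-0.1881 -0.1677]
0.072 133 [ 0.5698 -0.1773  0.078 ] [-0.1878 -0.1675]
0.084 138 [ 0.571  -0.1773  0.0905] [-0.1876 -0.1676]
0.096 172 [ 0.5722 -0.178   0.102 ] [-0.1877 -0.1676]
0.108 205 [ 0.5735 -0.1774  0.1146] [-0.1878 -0.1675]
0.12 244 [ 0.5747 -0.1777  0.1263] [-0.1878 -0.1675]
0.132 302 [ 0.5759 -0.1777  0.1383] [-0.188  -0.1674]
0.144 1401 [ 0.5703 -0.1774  0.1505] [-0.1877 -0.1674]
cheek 471 [[0.5705, -0.1922, 0.058], [0.5769, -0.1766, 0.0629], [0.5804, -0.1611, 0.0653]]
[ 0.56831625 -0.1765369   0.1155824 ]
[ 0.56831625 -0.1765369   0.1155824 ]
[ 0.56831625 -0.1765369   0.1155824 ]
```

The tip is at z≈0.0605, and the straight face is 1.5 mm off the arm, clear of the cheek. I'll lower in small steps and watch the force.

```bash
python3 -m jog '[{"slide":[0,0,0.025],"rot":[0,0,0],"fingers":-1},{"slide":[0,0,0.05],"rot":[0,0,0],"fingers":-1},{"slide":[0,0,0.075],"rot":[0,0,0],"fingers":-1},{"slide":[0,0,0.075],"rot":[0,0,0],"fingers":-1}]'
python3 -m jog '[{"slide":[0,0,0.02],"rot":[0,0,0],"fingers":-1},{"slide":[0,0,0.02],"rot":[0,0,0],"fingers":-1}]'
```

```text
clock: 7.4
ee_pos: [0.5675, -0.1762, 0.0986]
orientation: [-3.141, 0.017, 0.002]
ft_force: [-0.8, -0.1, -0.6]
grip_width: 0.232
grasp_force: 30.0
clock: 7.6
ee_pos: [0.5677, -0.1763, 0.095]
orientation: [-3.141, 0.017, 0.001]
ft_force: [0.4, 0.4, 0.0]
grip_width: 0.234
grasp_force: 30.0
```

```bash
python3 -m jog '[{"slide":[-0.004,0,0.02],"rot":[0,0,0],"fingers":-1},{"slide":[-0.004,0,0.02],"rot":[0,0,0],"fingers":-1}]'
python3 -m jog '[{"slide":[0,0,0.015],"rot":[0,0,0],"fingers":-1},{"slide":[0,0,0.015],"rot":[0,0,0],"fingers":-1}]'
```

```text
clock: 7.8
ee_pos: [0.5668, -0.1763, 0.091]
orientation: [-3.141, 0.017, 0.001]
ft_force: [0.2, 0.3, 0.4]
grip_width: 0.23
grasp_force: 30.0
clock: 8.0
ee_pos: [0.5669, -0.1763, 0.0881]
orientation: [-3.141, 0.017, 0.001]
ft_force: [-0.5, -0.4, -0.1]
grip_width: 0.233
grasp_force: 30.0
```

```bash
python3 -m jog '[{"slide":[0,0,0.015],"rot":[0,0,0],"fingers":-1},{"slide":[0,0,0.015],"rot":[0,0,0],"fingers":-1}]'
python3 -m jog '[{"slide":[0,0,0.015],"rot":[0,0,0],"fingers":-1},{"slide":[0,0,0.015],"rot":[0,0,0],"fingers":-1}]'
```

```text
clock: 8.2
ee_pos: [0.5669, -0.1763, 0.085]
orientation: [-3.141, 0.017, 0.001]
ft_force: [-0.1, 0.2, -1.0]
grip_width: 0.232
grasp_force: 30.0
clock: 8.4
ee_pos: [0.5669, -0.1763, 0.082]
orientation: [-3.141, 0.017, 0.001]
ft_force: [-0.8, -0.0, -1.1]
grip_width: 0.235
grasp_force: 30.0
```

```bash
python3 -m jog '[{"slide":[0,0,0],"rot":[0,0,0],"fingers":-0.2},{"slide":[0,0,0],"rot":[0,0,0],"fingers":-0.2},{"slide":[0,0,0],"rot":[0,0,0],"fingers":-0.2},{"slide":[0,0,0],"rot":[0,0,0],"fingers":-0.2},{"slide":[0,0,0],"rot":[0,0,0],"fingers":-0.2},{"slide":[0,0,0],"rot":[0,0,0],"fingers":-0.2}]'
python3 - <<'E'
from h import *
p,d,c=snap('wrist','w5');z=load('w5');P=depthpts(z);hs=cv2.cvtColor(z['p'],cv2.COLOR_RGB2HSV)
H,S=hs[...,0],hs[...,1]
q=P[((H<6)|(H>174))&(S>170)&(np.hypot(P[...,0]-.568,P[...,1]+.177)<.03)&(P[...,2]>.05)]
zt=np.percentile(q[:,2],97);t=q[q[:,2]>zt-.004];print('top',zt.round(4),np.median(t,0).round(4),cv2.minAreaRect(t[:,:2].astype(np.float32)))
for lo in np.arange(.06,.12,.012):
    k=(q[:,2]>lo)&(q[:,2]<lo+.012)
    if k.sum()>3: print(lo.round(3),k.sum(),np.median(q[k],0).round(4),np.percentile(q[k,1],[3,97]).round(4))
cv2.imwrite('pics/w5b.png',cv2.resize(p[60:360,140:420,::-1],None,fx=2,fy=2))
E
```

```text
clock: 9.0
ee_pos: [0.5671, -0.1763, 0.0825]
orientation: [3.142, -0.017, 0.0]
ft_force: [-0.5, 0.5, -0.4]
grip_width: 0.399
grasp_force: 0.0
top 0.1181 [ 0.5681 -0.1772  0.1172] ((0.5671056509017944, -0.1732461005449295), (0.01878257468342781, 0.029764220118522644), 0.16234855353832245)
0.06 170 [ 0.5706 -0.1778  0.0661] [-0.1876 -0.1676]
0.072 186 [ 0.5718 -0.1772  0.0782] [-0.1875 -0.1674]
0.084 241 [ 0.5729 -0.1778  0.09  ] [-0.1876 -0.1674]
0.096 280 [ 0.5741 -0.1772  0.1023] [-0.1877 -0.1674]
0.108 1475 [ 0.5693 -0.1772  0.1171] [-0.1876 -0.1673]
```

View pics/w5b.png

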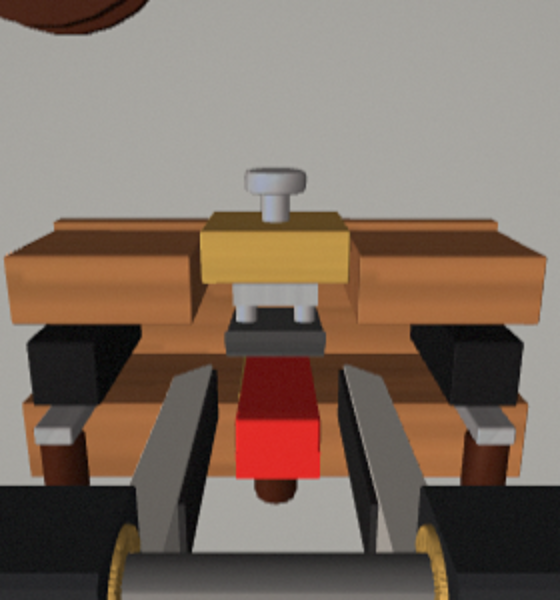

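The wedge has dropped in loose. Its top is at z=0.117 and its red face at (277,385) in the 2x crop. It is upright, flush on the arm (0.5586), with the fingers clear on both sides. Next: rise, shut the fingers and come down on top.

```bash
python3 -m jog '[{"slide":[0,0,-0.1],"rot":[0,0,0],"fingers":-0.2},{"slide":[0,0,-0.25],"rot":[0,0,0],"fingers":-0.2},{"slide":[0,0.005,-0.3],"rot":[0,0,0],"fingers":-0.2},{"slide":[0,0.005,-0.3],"rot":[0,0,0],"fingers":-1},{"slide":[0,0.005,-0.3],"rot":[0,0,0],"fingers":-1},{"slide":[0,0.005,-0.3],"rot":[0,0,0],"fingers":-1},{"slide":[0,0.005,-0.3],"rot":[0,0,0],"fingers":-1},{"slide":[0,0.005,-0.3],"rot":[0,0,0],"fingers":-1}]'
python3 -m jog '[{"slide":[0,0,0.04],"rot":[0,0,0],"fingers":-1},{"slide":[0,0,0.08],"rot":[0,0,0],"fingers":-1},{"slide":[0,0,0.1],"rot":[0,0,0],"fingers":-1},{"slide":[0,0,0.1],"rot":[0,0,0],"fingers":-1}]'
```

```text
clock: 9.85
ee_pos: [0.5668, -0.1773, 0.1418]
orientation: [-3.141, 0.017, 0.001]
ft_force: [-0.2, -0.3, 0.5]
grip_width: 0.018
grasp_force: 0.0
clock: 10.25
ee_pos: [0.5667, -0.1772, 0.1214]
orientation: [-3.141, 0.017, 0.002]
ft_force: [0.4, 1.4, 0.1]
grip_width: 0.004
grasp_force: 0.0
```

```bash
for i in 1 2 3; do :; done
python3 -m jog '[{"slide":[0,0,0.01],"rot":[0,0,0],"fingers":-1},{"slide":[0,0,0.02],"rot":[0,0,0],"fingers":-1},{"slide":[0,0,0.025],"rot":[0,0,0],"fingers":-1}]'
python3 -m jog '[{"slide":[0,0,0.005],"rot":[0,0,0],"fingers":-1},{"slide":[0,0,0.01],"rot":[0,0,0],"fingers":-1}]'
```

```text
clock: 10.55
ee_pos: [0.5671, -0.1774, 0.1174]
orientation: [3.141, -0.017, 0.0]
ft_force: [-0.4, 0.1, 0.8]
grip_width: 0.007
grasp_force: 0.5
clock: 10.75
ee_pos: [0.5671, -0.1774, 0.1157]
orientation: [3.141, -0.017, 0.001]
ft_force: [-1.7, -0.2, 1.9]
grip_width: 0.006
grasp_force: 1.2
```

```bash
python3 -m jog '[{"slide":[0,0,0.005],"rot":[0,0,0],"fingers":-1},{"slide":[0,0,0.005],"rot":[0,0,0],"fingers":-1}]'
python3 -m jog '[{"slide":[0,0,0.005],"rot":[0,0,0],"fingers":-1},{"slide":[0,0,0.005],"rot":[0,0,0],"fingers":-1}]'
```

```text
clock: 10.95
ee_pos: [0.5671, -0.1774, 0.1144]
orientation: [3.142, -0.017, 0.0]
ft_force: [0.5, -1.1, 1.9]
grip_width: 0.005
grasp_force: 0.5
clock: 11.15
ee_pos: [0.5671, -0.1773, 0.1134]
orientation: [-3.142, 0.017, -0.0]
ft_force: [0.3, -0.0, 0.3]
grip_width: 0.001
grasp_force: 0.6
```

```bash
python3 -m jog '[{"slide":[0,0,0.005],"rot":[0,0,0],"fingers":-1},{"slide":[0,0,0.005],"rot":[0,0,0],"fingers":-1}]'
python3 -m jog '[{"slide":[0,0,0.005],"rot":[0,0,0],"fingers":-1},{"slide":[0,0,0.005],"rot":[0,0,0],"fingers":-1}]'
```

```text
clock: 11.35
ee_pos: [0.5671, -0.1773, 0.1124]
orientation: [-3.142, 0.017, -0.0]
ft_force: [-0.1, -0.3, 1.3]
grip_width: 0.004
grasp_force: 0.7
clock: 11.55
ee_pos: [0.5671, -0.1774, 0.1116]
orientation: [3.141, -0.017, 0.0]
ft_force: [0.3, -0.3, 4.4]
grip_width: 0.007
grasp_force: 1.9
```

```bash
python3 -m jog '[{"slide":[0,0,0.005],"rot":[0,0,0],"fingers":-1},{"slide":[0,0,0.005],"rot":[0,0,0],"fingers":-1}]'
python3 -m jog '[{"slide":[0,0,0.005],"rot":[0,0,0],"fingers":-1},{"slide":[0,0,0.005],"rot":[0,0,0],"fingers":-1}]'
```

```text
clock: 11.75
ee_pos: [0.5672, -0.1775, 0.1108]
orientation: [3.141, -0.017, 0.001]
ft_force: [-0.2, -0.1, 6.6]
grip_width: 0.007
grasp_force: 3.0
clock: 11.95
ee_pos: [0.5672, -0.1775, 0.1101]
orientation: [3.141, -0.017, 0.001]
ft_force: [-2.1, 0.0, 8.4]
grip_width: 0.006
grasp_force: 4.1
```

The push is now growing steadily at about 2 N per commanded mm, so I'll continue in single steps.

```bash
python3 -m jog '[{"slide":[0,0,0.005],"rot":[0,0,0],"fingers":-1},{"slide":[0,0,0.005],"rot":[0,0,0],"fingers":-1}]'
python3 -m jog '[{"slide":[0,0,0.005],"rot":[0,0,0],"fingers":-1},{"slide":[0,0,0.005],"rot":[0,0,0],"fingers":-1}]'
```

```text
clock: 12.15
ee_pos: [0.5673, -0.1776, 0.1094]
orientation: [3.141, -0.017, 0.002]
ft_force: [-2.4, -0.3, 10.3]
grip_width: 0.005
grasp_force: 5.3
clock: 12.35
ee_pos: [0.5673, -0.1777, 0.1087]
orientation: [3.141, -0.017, 0.002]
ft_force: [-3.6, 0.5, 12.9]
grip_width: 0.002
grasp_force: 6.6
```

```bash
python3 -m jog '[{"slide":[0,0,0.005],"rot":[0,0,0],"fingers":-1},{"slide":[0,0,0.005],"rot":[0,0,0],"fingers":-1},{"slide":[0,0,0.005],"rot":[0,0,0],"fingers":-1}]'
```

```text
clock: 12.65
ee_pos: [0.5674, -0.1778, 0.108]
orientation: [3.14, -0.017, 0.002]
ft_force: [-4.8, -0.1, 16.1]
grip_width: 0.003
grasp_force: 7.8
```

The peak was about 16 N, inside the 13–18 N window. I'll back off and check.

```bash
python3 -m jog '[{"slide":[0,0,-0.02],"rot":[0,0,0],"fingers":-1},{"slide":[0,0,-0.1],"rot":[0,0,0],"fingers":-1},{"slide":[0,0,-0.25],"rot":[0,0,0],"fingers":-1},{"slide":[0,0,-0.4],"rot":[0,0,0],"fingers":-1},{"slide":[0,0,-0.5],"rot":[0,0,0],"fingers":-1},{"slide":[0,0,-0.5],"rot":[0,0,0],"fingers":-1}]'
python3 - <<'E'
from h import *
p,d,c=snap('wrist','w6');z=load('w6');P=depthpts(z);hs=cv2.cvtColor(z['p'],cv2.COLOR_RGB2HSV)
H,S=hs[...,0],hs[...,1]
q=P[((H<6)|(H>174))&(S>170)&(np.hypot(P[...,0]-.568,P[...,1]+.177)<.03)&(P[...,2]>.05)]
t=q[q[:,2]>.1];print('top',np.median(t,0).round(4),np.percentile(t,[3,97],0).round(4).tolist())
for lo in np.arange(.06,.1,.012):
    k=(q[:,2]>lo)&(q[:,2]<lo+.012)
    if k.sum()>3: print(lo.round(3),np.median(q[k],0).round(4))
cv2.imwrite('pics/w6b.png',cv2.resize(p[80:380,140:420,::-1],None,fx=2,fy=2))
E
```

```text
clock: 13.25
ee_pos: [0.5678, -0.1776, 0.2089]
orientation: [3.14, -0.017, 0.006]
ft_force: [-0.7, -0.5, -0.4]
grip_width: 0.005
grasp_force: 0.0
top [ 0.5677 -0.1776  0.1078] [[0.5592, -0.1887, 0.1051], [0.5756, -0.1673, 0.1093]]
0.06 [ 0.5713 -0.1774  0.0659]
0.072 [ 0.5727 -0.1775  0.0779]
0.084 [ 0.5737 -0.1792  0.0902]
0.096 [ 0.5694 -0.1776  0.1073]
```

View pics/w6b.png

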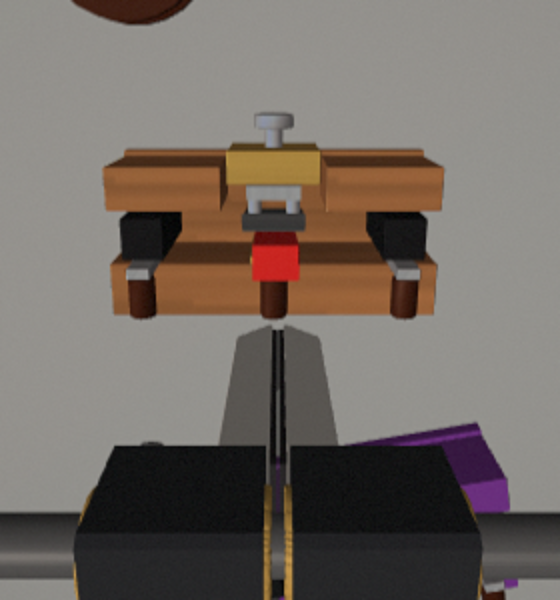

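The wedge (275,257) stayed down with its top at 0.108. It is upright and in the middle against the arm, and the robot is clear. I'm handing it in.

```bash
python3 -c "
from station import arm
print(arm.sign_off())"
```

```text
the job is handed in; nothing more can be done
None
```

I stood the red wedge loose in the gap, let go of it, pushed it down to a peak of about 16 N, backed the robot clear and handed the job in; the last look showed it upright and centred, but its grip on the arm was not measured and sign-off gave no verdict.

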